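Screw the hose elbow home and lock it

ROBOT

A 6-joint arm with a two-finger parallel gripper is mounted at the origin on a cart in front of the work surface, level with it; the furniture and walls round the work are solid. World frame = base frame: x ahead of the robot, y to its left, z up, the work surface at z = 0. Lengths are in mm, angles in rad, forces in N, time in s.
With the tool pointing down it reaches from about 275 to 825 mm from the base axis. Payload 4.9 kg.
Tool frame: the origin (TCP) lies between the finger pads; the fingertips stand 17 mm ahead of it and the grasp point (between the pads) lies 2 mm behind it; z points along the fingers, y is the line along which they close (so a half turn about z gives the same grasp; the last joint's range is limited). The gripper opens to 85 mm and grips with 20 to 120 N. Pads are 22 mm wide; open, the fingers measure 114 mm over their backs; the gripper's body (76 mm by 85 mm) begins 54 mm behind the grasp point. The pads swing forward as they close: fully open they stand 13 mm farther back than shut.
Start: joints at [1.101, 0.326, -0.193, 1.052, 0, 1.437], TCP at [181.234, 519.301, 248.281] pointing down, gripper open.
Joint ranges: [-2.65, 2.65], [-0.97, 1.79], [-1.3, 1.35], [-1.93, 2.1], [-1.47, 1.37], [-3.14, 3.14]. Speed limits (rad/s): [2.57, 2.57, 3.14, 3.14, 3.14, 3.14].

INTERFACE

Orientations are given as [roll, pitch, yaw] about the fixed x, y, z axes, in that order (R = Rz(yaw) Ry(pitch) Rx(roll)).
In Python, from bench import move_ptp, movel, move_j, grip, dwell, solve_ik, capture, camera_model, IKError, sign_off, spot_in, regions_of, place_of, read_t, read_qpos, read_joint_velocities, read_effort, read_tcp_pos, read_orientation, read_contact_force, read_wrist_torque, read_opening, read_gripper_force gives the robot as it stands. Calls block until the motion is done:
- move_ptp(position, orientation): joint-space move of the TCP to a pose.
- movel(position, rot=None, max_speed=150, threshold=None): straight line of the TCP; rot=None keeps the orientation; max_speed is the mean speed in mm/s. With threshold (N) it stops when the force on the tool has changed by that much, and returns True; else False.
- move_j(angles): joint-space move.
- grip(opening, effort=None): opening from 0.0 (shut) to 1.0 (fully open); effort is the grip in N (None keeps the last); returns when the fingers have stopped.
- dwell(seconds).
- solve_ik(position, orientation): joint angles nearest the present ones, or None.
- capture(name): name is "scene" or "top"; returns (picture, depth): 400x640x3 uint8, blue, green, red; 400x640 float32, mm along the optical axis (not along the pixel's ray), 0 where there is no reading.
- camera_model(name): a dict with "K" (3x3 intrinsics, pixels), "position" and "rotation" of the camera in the world. Camera axes: x right, y up, looking along -z (the intrinsics and any distortion apply to the point x, -y, -z); pixel columns grow to the right and rows downward; lengths in mm; the calibration is good to about 2 mm. A picture is of the moment at which its call begins. camera_model takes no time and is no camera call.
A pose or a line that the arm cannot do raises IKError and nothing moves.
- sign_off(): hands the job in; it is judged then, once.
Trained networks look in the newest picture that a camera, given by its name, has taken for a name from the list of things; names that differ only in an ending like _2 or _b are one class to them, and where a whole thing is asked for, a point or a joint stands for the part that bears it (a point fixed in the world has none). Each returns a list of dicts, best first, with "score" (0 to 1); they miss things now and then, are a little off and sometimes report something else, mostly with a low value. They report only what shows in the picture. A call takes as long as a camera call.
- spot_in(camera, name): "point" ([x, y, z] in mm, in the coordinates of the camera as it stood for that picture, good to about 4 mm: the middle of the surface that is visible of it).
- regions_of(camera, name): "pixels" (400x640 bool, what is visible of it).
- place_of(camera, name): "point" ([x, y, z] in mm, in the coordinates of the camera as it stood for that picture, good to about 4 mm: a listed point, or the origin of a listed thing).
Readings, each from a call of its own:
- read_t(): time.
- read_qpos(): joint angles.
- read_joint_velocities(): joint speeds.
- read_effort(): joint torques, N m.
- read_tcp_pos(): TCP position.
- read_orientation(): TCP orientation.
- read_contact_force(): force on the tool from outside, world axes, zero at the start.
- read_wrist_torque(): the same for the moment, N m.
- read_opening(): opening from 0.0 (shut) to 1.0 (fully open).
- read_gripper_force(): force on a finger pad.
Only numpy, scipy, OpenCV 4.12 (cv2) and the standard library are available. Lean on these libraries where they do the work, as an engineer would, in place of code of your own. Each camera call takes 0.05 s, during which the arm holds its last target. There are 200 camera calls.

TASK

The brass hose elbow is only hand-started in the clamped fitting: push its arm round clockwise, seen from above, until it tightens on its seal, and stop with the hose barb pointing straight out over the lock slide, squarely between its two posts, without forcing it well past. Then push the lock slide fully home towards the fitting so that its posts stand either side of the arm, and leave the timer, the bottle and the dish where they are.

Things in the scene. Friction and masses are not known exactly. Their poses are not given: they have to be found in the camera images.
- station: Fixed aluminium base plate, 120 x 224 x 12 mm, carrying a clamped steel female fitting and a lock slide. Origin: on the fitting's vertical thread axis, at the plate's underside (z = 0). z up; +y runs from the fitting along the slide's track. The plate reaches from y = -54 to +170 mm and x = -60 to +60 mm.
- fitting_top (a point): Centre of the top of the hexagonal steel female fitting, 46 mm high, 21 mm radius, on the thread axis. Dark clamp jaws either side: 42 mm high, at station x = +-19 to +-41, y = -28 to +28 mm. A clamp screw with a small T-handle sticks out to station x = -69 mm at 27 mm height.
- elbow (a joint): Turn of the brass elbow about the thread axis, rad; grows clockwise seen from above (tightening). At 0 the arm points along station +y, straight over the slide; at q it points at pi/2 - q, counterclockwise from station x. Starts between -3.6 and -2.2; stops at -3.9 (cannot be unscrewed) and +0.6. The thread sinks it 6 mm a turn.
- elbow_body (a point): Middle of the elbow's bend, on the thread axis, 72 mm high when home. Upright body 25 mm thick, 85 mm high (34 mm hexagon below 63 mm). Friction of turning 0.25 N m (about 4 N at the barb); from about q = -0.8 the seal adds a rising torque, 0.2 N m at 0, 0.27 at +0.3. Left alone it stays; from beyond about +0.2 it springs back to there.
- barb_tip (a point): Tip of the hose barb, on the arm's centre line, 84 mm from the thread axis. The arm is horizontal and round, 17 mm thick (barb ridges 19 mm), its centre line 72 mm high when screwed home, up to 3.5 mm higher at the start.
- lock (a joint): Travel of the lock slide towards the fitting (station -y), m: 0 fully back, 0.042 fully home. Starts between 0 and 0.006; moves at about 2.5 N, stays where left. A grey block 52 x 56 x 14 mm, its top 29 mm high, between two steel guide bars 28 mm high.
- post_mid (a point): Midway between the slide's two upright round steel posts at arm height (72 mm). Posts 12 mm thick, 95 mm high, 38 mm apart between centres (26 mm gap), 104 mm from the thread axis with the slide back, 62 mm with it home. Square between them the arm passes freely; a little off, the posts' round flanks bring it in.
- push_tab (a point): Middle of the outer face, 5 mm below the top edge, of the slide's upright push tab (46 mm wide, 10 mm thick, top at 63 mm height) on the end away from the fitting; 152 mm from the thread axis with the slide back, 110 mm with it home. Push it along station -y.
- timer: Loose flat white timer, 58 x 66 x 15 mm, lying to the left of the station, in front of the microscope; origin at the centre of its underside. Leave alone.
- red_cap_bottle: Loose small bottle with a cap, 40 mm across, 60 mm high, standing on the far side of the station; origin at the centre of its underside. Leave alone.
- petri_3: Loose round closed dish, 62 mm across, 15 mm high, near the fitting's end of the plate; origin at the centre of its underside. Leave alone.

How it is judged:
By the outcome, as a careful person would: the job done as asked, in the order asked, and still so for the second after the job is handed in, with the robot touching nothing.
It also fails if it takes over 64 s, if anything falls off the work surface, if the arm or the gripper's body presses on something with over 40 N, if the wrist force passes 120 N, or if a joint passes its speed limit or range.

## Working session

There is one attempt and no reset: what is moved stays moved. The work goes in short steps, each a Python script; the robot and the scene stay as the last script left them, time stands still between calls to the robot, and variables do not carry over. Pictures are saved under pics/ and viewed, at most 10 in all, crops included, and the job is handed in when it is done.

```bash
ls; mkdir -p pics
cat > h.py <<'E'
import numpy as np, cv2
from bench import *
def cam2w(c,p):
    m=camera_model(c); return np.array(m["rotation"])@np.array(p)+np.array(m["position"])
def cloud(c,d):
    m=camera_model(c);K=np.array(m["K"]);v,u=np.mgrid[:400,:640]
    P=np.stack([(u-K[0,2])/K[0,0]*d,-(v-K[1,2])/K[1,1]*d,-d],-1)
    W=P@np.array(m["rotation"]).T+np.array(m["position"]); W[d<=0]=np.nan; return W
E
python3 - <<'E'
from h import *
print(camera_model("top"),camera_model("scene"))
for c in ("scene","top"):
    im,d=capture(c); cv2.imwrite(f"pics/{c}0.png",im); np.save(f"{c}0.npy",d)
    for n in ("station","fitting_top","elbow_body","barb_tip","post_mid","push_tab","timer","red_cap_bottle","petri_3"):
        r=place_of(c,n)[:2]
        print(c,n,[(np.round(cam2w(c,x["point"])).tolist(),round(x["score"],2)) for x in r])
print(read_t())
E
```

```text
bench.py
pics
{'K': array([[463.82229535,   0.        , 326.34603936],
       [  0.        , 463.82229535, 199.05858572],
       [  0.        ,   0.        ,   1.        ]]), 'position': array([ 445.52092918, -140.98274333, 1133.72625606]), 'rotation': array([ 5.65015579e-02,  1.24163642e-03, -1.58214964e+00])} {'K': array([[490.201663  ,   0.        , 325.62827825],
       [  0.        , 490.201663  , 202.54460592],
       [  0.        ,   0.        ,   1.        ]]), 'position': array([ -31.4199184 , -526.496425  ,  823.74504361]), 'rotation': array([ 0.73405205, -0.00700801, -0.9666592 ])}
scene station [([985.0, 490.0, 1840.0], 0.57)]
scene fitting_top [([955.0, 460.0, 1810.0], 0.8)]
scene elbow_body [([938.0, 443.0, 1793.0], 0.92)]
scene barb_tip [([958.0, 463.0, 1813.0], 0.97)]
scene post_mid [([939.0, 444.0, 1794.0], 0.89)]
scene push_tab [([954.0, 459.0, 1809.0], 0.8)]
scene timer [([823.0, 328.0, 1678.0], 0.55), ([985.0, 490.0, 1840.0], 0.16)]
scene red_cap_bottle [([1074.0, 578.0, 1929.0], 0.9)]
scene petri_3 [([990.0, 495.0, 1845.0], 0.96)]
top station [([2243.0, 1656.0, 2931.0], 0.92), ([2128.0, 1542.0, 2816.0], 0.44)]
top fitting_top [([2180.0, 1593.0, 2868.0], 0.61)]
top elbow_body [([2133.0, 1546.0, 2821.0], 0.88), ([2218.0, 1632.0, 2906.0], 0.33)]
top barb_tip [([2134.0, 1547.0, 2822.0], 0.61)]
top post_mid [([2134.0, 1547.0, 2822.0], 0.94)]
top push_tab [([2149.0, 1563.0, 2838.0], 0.68)]
top timer [([2214.0, 1628.0, 2903.0], 0.57)]
top red_cap_bottle [([2265.0, 1678.0, 2953.0], 0.66)]
top petri_3 [([2255.0, 1669.0, 2944.0], 0.87)]
1.0
```

```bash
cat > h.py <<'E'
import numpy as np, cv2
from scipy.spatial.transform import Rotation as Ro
from bench import *
def cR(m): return Ro.from_euler("xyz",m["rotation"]).as_matrix()
def cam2w(c,p):
    m=camera_model(c); return cR(m)@np.array(p)+np.array(m["position"])
def cloud(c,d):
    m=camera_model(c);K=np.array(m["K"]);v,u=np.mgrid[:400,:640]
    P=np.stack([(u-K[0,2])/K[0,0]*d,-(v-K[1,2])/K[1,1]*d,-d],-1)
    W=P@cR(m).T+np.array(m["position"]); W[d<=0]=np.nan; return W
E
python3 - <<'E'
from h import *
for c in ("scene","top"):
    im,d=capture(c)
    for n in ("station","fitting_top","elbow_body","barb_tip","post_mid","push_tab","timer","red_cap_bottle","petri_3"):
        r=place_of(c,n)[:2]
        print(c,n,[(np.round(cam2w(c,x["point"])).tolist(),round(x["score"],2)) for x in r])
W=cloud("top",np.load("top0.npy")); print(W[::80,::100].round().tolist())
E
```

```text
scene station [([495.0, -247.0, 7.0], 0.58)]
scene fitting_top [([495.0, -249.0, 50.0], 0.72)]
scene elbow_body [([493.0, -249.0, 76.0], 0.6)]
scene barb_tip [([493.0, -333.0, 76.0], 0.84)]
scene post_mid [([517.0, -152.0, 74.0], 0.59)]
scene push_tab [([534.0, -110.0, 57.0], 0.85)]
scene timer [([412.0, 96.0, 4.0], 0.76)]
scene red_cap_bottle [([579.0, -279.0, 6.0], 0.7)]
scene petri_3 [([465.0, -361.0, 3.0], 0.84)]
top station [([494.0, -257.0, 1.0], 0.8)]
top fitting_top [([491.0, -248.0, 44.0], 0.94)]
top elbow_body [([493.0, -251.0, 73.0], 0.64)]
top barb_tip [([464.0, -365.0, -1.0], 0.63), ([495.0, -336.0, 75.0], 0.62)]
top post_mid [([516.0, -159.0, 72.0], 0.79), ([487.0, -250.0, 41.0], 0.29)]
top push_tab [([532.0, -110.0, 59.0], 0.9)]
top timer [([407.0, 95.0, -0.0], 0.6), ([496.0, -338.0, 75.0], 0.17)]
top red_cap_bottle [([577.0, -278.0, -5.0], 0.76)]
top petri_3 [([465.0, -360.0, -6.0], 0.82), ([492.0, -247.0, 43.0], 0.48)]
[[[1020.0, 675.0, -1.0], [780.0, 188.0, 471.0], [911.0, 115.0, 205.0], [872.0, -95.0, 279.0], [947.0, -310.0, 122.0], [1007.0, -583.0, -4.0], [1002.0, -833.0, -1.0]], [[809.0, 653.0, 20.0], [812.0, 418.0, 1.0], [744.0, 114.0, 204.0], [807.0, -78.0, -1.0], [765.0, -307.0, 122.0], [763.0, -528.0, 121.0], [798.0, -822.0, 1.0]], [[615.0, 661.0, 1.0], [612.0, 414.0, 3.0], [566.0, 87.0, 301.0], [607.0, -76.0, -4.0], [604.0, -322.0, 1.0], [601.0, -569.0, -2.0], [598.0, -811.0, 4.0]], [[419.0, 657.0, -1.0], [416.0, 407.0, 11.0], [413.0, 168.0, 1.0], [411.0, -75.0, 0.0], [408.0, -319.0, -0.0], [405.0, -562.0, -1.0], [402.0, -806.0, -2.0]], [[51.0, 1282.0, -903.0], [49.0, 842.0, -890.0], [43.0, 412.0, -896.0], [107.0, -40.0, -553.0], [34.0, -451.0, -893.0], [28.0, -885.0, -901.0], [24.0, -1314.0, -895.0]]]
```

View pics/top0.png

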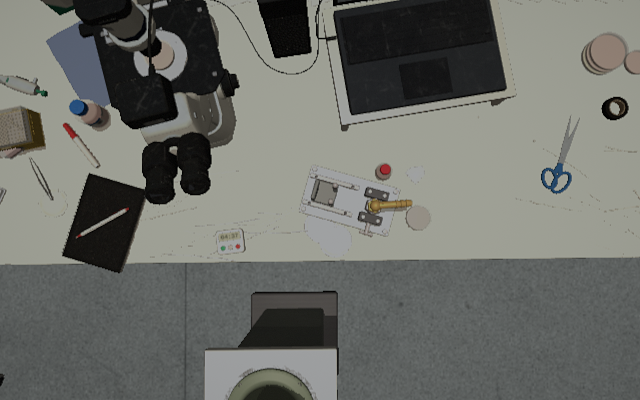

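View pics/scene0.png

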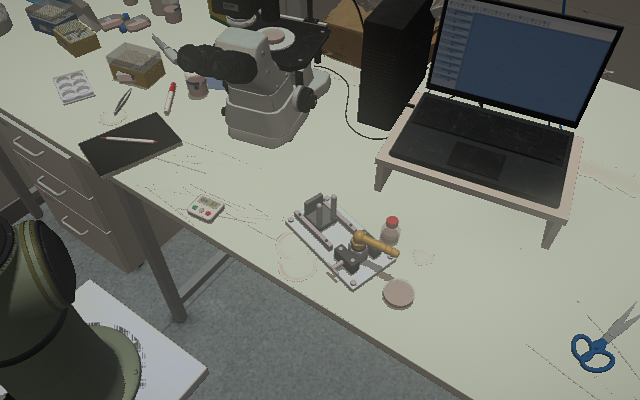

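Run:
```python
from h import *
for c in ("top","scene"):
    W=cloud(c,np.load(c+"0.npy"))
    for n in ("station","post_mid","barb_tip"):
        r=regions_of(c,n); 
        if not r: print(c,n,None); continue
        P=W[r[0]["pixels"]]; P=P[~np.isnan(P[:,0])]
        print(c,n,r[0]["score"],len(P))
        if n=="station":
            m=(abs(W[...,2]-12)<6)&(abs(W[...,0]-510)<140)&(abs(W[...,1]+200)<150)&(np.hypot(W[...,0]-465,W[...,1]+360)>42)
            Q=W[m][:,:2].astype(np.float32); print("plate",cv2.minAreaRect(Q),len(Q))
        if n=="barb_tip":
            A=P[P[:,2]>68]; x=np.linalg.svd(A[:,:2]-A[:,:2].mean(0))[2][0] if len(A)>5 else None
            print(A.mean(0),x,A.min(0),A.max(0))
    T=W[(W[...,2]>50)&(abs(W[...,0]-530)<60)&(W[...,1]>-190)&(W[...,1]<-90)]
    print(c,"tall slide pts",T.round().tolist())
print(read_orientation(),read_qpos(),read_t())
```

```text
top station 0.98 4632
plate ((516.7785034179688, -201.24822998046875), (219.52586364746094, 284.62799072265625), 8.333206176757812) 2746
top post_mid 0.62 565
top barb_tip 0.75 351
[ 490.97234024 -282.91889048   82.0827805 ] [-0.06813014  0.99767644] [ 476.82608252 -333.18249968   71.6816053 ] [ 501.51246602 -239.30965322   90.74302346]
top tall slide pts [[551.0, -117.0, 62.0], [551.0, -119.0, 61.0], [551.0, -121.0, 62.0], [549.0, -114.0, 59.0], [549.0, -117.0, 59.0], [548.0, -119.0, 64.0], [548.0, -122.0, 67.0], [548.0, -124.0, 62.0], [546.0, -114.0, 62.0], [546.0, -117.0, 60.0], [546.0, -119.0, 62.0], [546.0, -121.0, 62.0], [546.0, -124.0, 60.0], [544.0, -114.0, 61.0], [543.0, -117.0, 66.0], [543.0, -119.0, 64.0], [544.0, -121.0, 59.0], [540.0, -158.0, 93.0], [540.0, -160.0, 93.0], [540.0, -163.0, 93.0], [542.0, -112.0, 56.0], [541.0, -115.0, 66.0], [541.0, -117.0, 63.0], [541.0, -119.0, 64.0], [541.0, -121.0, 60.0], [538.0, -156.0, 90.0], [538.0, -158.0, 94.0], [538.0, -160.0, 93.0], [538.0, -162.0, 93.0], [538.0, -165.0, 89.0], [539.0, -112.0, 63.0], [539.0, -114.0, 63.0], [539.
[... 10460 characters left out ...]
.0, -154.0, 63.0], [497.0, -145.0, 57.0], [498.0, -146.0, 57.0], [496.0, -150.0, 62.0], [498.0, -151.0, 61.0], [497.0, -154.0, 63.0], [501.0, -154.0, 60.0], [497.0, -144.0, 53.0], [496.0, -147.0, 56.0], [495.0, -151.0, 60.0], [496.0, -153.0, 61.0], [499.0, -153.0, 58.0], [503.0, -153.0, 53.0], [496.0, -147.0, 53.0], [496.0, -150.0, 56.0], [496.0, -153.0, 58.0], [500.0, -152.0, 53.0], [500.0, -155.0, 55.0], [492.0, -150.0, 56.0], [496.0, -150.0, 52.0], [495.0, -153.0, 55.0], [498.0, -153.0, 52.0], [499.0, -155.0, 53.0], [496.0, -153.0, 51.0]]
[-3.14150967e+00 -2.58053310e-05  2.80584875e+00] [ 1.10084674e+00  3.26245025e-01 -1.92602073e-01  1.05203492e+00
  1.44699254e-05  1.43659064e+00] 2.3
```

```bash
cat >> h.py <<'E'
def fits(c,W,verbose=1):
    near=(abs(W[...,0]-505)<130)&(abs(W[...,1]+220)<130)
    z=W[...,2]; out={}
    for k,(m) in dict(fit=(z>38)&(z<50),top=(z>82)&(np.hypot(W[...,0]-491,W[...,1]+250)<25)).items():
        P=W[near&m]; P=P[np.hypot(P[:,0]-491,P[:,1]+250)<70]
        if len(P)>4: out[k]=(cv2.minEnclosingCircle(P[:,:2].astype(np.float32)),np.median(P,0).round(1),len(P))
    return out
E
python3 - <<'E'
from h import *
for c in ("top","scene"):
    acc=[]
    for i in range(4):
        im,d=capture(c); W=cloud(c,d); acc.append(W)
    W=np.nanmean(acc,0)
    print(c,fits(c,W))
    z=W[...,2]
    A=W[(z>66)&(abs(W[...,0]-493)<30)&(W[...,1]<-272)&(W[...,1]>-345)]
    print("arm",len(A),np.polyfit(A[:,1],A[:,0],1),A.min(0),A.max(0), [ (y,A[abs(A[:,1]-y)<5][:,0].mean().round(1),A[abs(A[:,1]-y)<5][:,2].max().round(1)) for y in (-280,-300,-320,-330)])
    # plate: rows along
    for nm,cx,cy in (("A",535,-160.5),("B",499,-149.5)):
        P=W[(z>86)&(np.hypot(W[...,0]-cx,W[...,1]-cy)<14)]; print(nm,P.mean(0),(P.min(0)+P.max(0))/2,len(P))
    T=W[(z>58)&(z<70)&(abs(W[...,0]-530)<30)&(abs(W[...,1]+115)<16)]
    print("tab",cv2.minAreaRect(T[:,:2].astype(np.float32)))
    r=[cam2w(c,place_of(c,n)[0]["point"]).round(1).tolist() for n in ("elbow_body","fitting_top","station","post_mid","push_tab")]; print(r)
im=cv2.resize(capture("top")[0][150:250,280:440],None,fx=5,fy=5,interpolation=cv2.INTER_CUBIC); cv2.imwrite("pics/crop1.png",im)
E
```

```text
top {'fit': (((489.67559814453125, -250.87132263183594), 47.26473617553711), array([ 482.8, -249.6,   41.7]), 491), 'top': (((490.18402099609375, -257.3907470703125), 16.03569221496582), array([ 490. , -253. ,   84.3]), 79)}
arm 195 [-6.59975775e-02  4.72220343e+02] [ 483.14897887 -335.35686601   73.51911575] [ 501.51185511 -273.18418454   85.26262364] [(-280, np.float64(490.0), np.float64(84.3)), (-300, np.float64(492.1), np.float64(85.3)), (-320, np.float64(493.2), np.float64(85.0)), (-330, np.float64(494.0), np.float64(84.1))]
A [ 535.5280369  -160.20580642   92.42858222] [ 535.99445356 -160.2445028    90.8627743 ] 23
B [ 498.82155861 -149.63350967   92.50451312] [ 498.92580274 -149.65505817   91.7416775 ] 24
tab ((529.7896118164062, -113.69972229003906), (9.946188926696777, 44.729183197021484), 73.67085266113281)Traceback (most recent call last):
  File "<stdin>", line 16, in <module>
IndexError: list index out of range
```

```bash
cat >> h.py <<'E'
AX=np.array([489.5,-251.]); TH=np.radians(73.8)
def arm_pose(q,r=62,dz=0):   # pose straddling arm at elbow angle q (rad)
    a=TH-q; z=67-q*6/(2*np.pi)+dz
    yaw=a-2*np.pi
    return [*(AX+r*np.array([np.cos(a),np.sin(a)])),z],[np.pi,0,a]
E
python3 - <<'E'
from h import *
W=cloud("top",np.load("top0.npy")); m=(W[...,2]>60)&(W[...,1]>-60)&(W[...,1]<350)&(W[...,0]>300)
print("tall near", W[m].min(0), W[m][W[m][:,0].argsort()[:3]].round())
D=[np.pi,0,2.8]
P=[([125,350,260],[np.pi,0,2.8]),([330,50,260],[np.pi,0,1.2]),([360,-150,260],[np.pi,0,0]),(arm_pose(-3.49,dz=110)[0],[np.pi,0,TH+3.49])]
for p,o in P: print(p,solve_ik(p,o))
for q in np.linspace(-3.49,0.2,8):
    p,o=arm_pose(q); s=solve_ik(p,o); print(round(q,2),np.round(p,0),None if s is None else np.round(s,2))
p,o=arm_pose(0,r=170); 
for a in (TH,TH+np.pi/2,TH-np.pi/2): print(solve_ik(p,[np.pi,0,a]))
print(read_t())
E
```

```text
tall near [485.63575049 -59.98812616  60.08212481] [[486. 162. 295.]
 [487. 164. 301.]
 [487. 171. 301.]]
[125, 350, 260] [ 1.02841971 -0.01988034 -0.57916935  1.01150732  0.          1.37001236]
[330, 50, 260] [-0.07196949 -0.09722596 -0.65031219  1.01771009  0.          1.86962316]
[360, -150, 260] [-0.58464759  0.01652992 -0.5428428   1.01142361  0.          2.55694506]
[np.float64(493.5682434495613), np.float64(-312.86638340193406), 180.3327045083443] [-0.69124604  0.44057816 -0.20215445  0.92806372  0.         -2.32770637]
-3.49 [ 494. -313.   70.] [-0.69  0.56 -0.32  0.69  0.   -2.33]
-2.96 [ 462. -307.   70.] [-0.72  0.52 -0.41  0.65  0.   -1.83]
-2.44 [ 438. -285.   69.] [-0.72  0.47 -0.49  0.61  0.   -1.3 ]
-1.91 [ 428. -254.   69.] [-0.69  0.43 -0.56  0.58  0.   -0.74]
-1.38 [ 434. -223.   68.] [-0.63  0.42 -0.58  0.57  0.   -0.15]
-0.85 [ 456. -199.   68.] [-0.56  0.44 -0.56  0.57  0.    0.44]
-0.33 [ 487. -189.   67.] [-0.51  0.47 -0.5   0.6   0.    1.01]
0.2 [ 518. -196.   67.] [-0.49  0.52 -0.41  0.64  0.    1.56]
[-0.2976949   0.50483764 -0.43763366  0.62832503  0.          1.55584477]
[-0.2976949   0.50483764 -0.43763366  0.62832503  0.         -0.01495156]
[-0.2976949   0.50483764 -0.43763366  0.62832503  0.          3.1266411 ]
2.65
```

Run:
```python
from h import *
move_ptp([125,350,260],[np.pi,0,2.8])
j=list(solve_ik([330,50,260],[np.pi,0,1.2])); j[5]=0.3; move_j(j)
j=list(solve_ik([370,-150,260],[np.pi,0,0])); j[5]=-1.0; move_j(j)
p,o=arm_pose(-3.49,dz=110); move_ptp(p,o)
grip(0.5,20)
print(read_t(),read_contact_force().round(1))
p,o=arm_pose(-3.49,dz=0); print(movel(p,o,max_speed=100,threshold=8))
grip(0.36)
print(read_t(),read_contact_force().round(1),read_tcp_pos(),p,read_opening(),read_qpos().round(2))
im,_=capture("scene"); cv2.imwrite("pics/s1.png",cv2.resize(im[180:320,260:440],None,fx=4,fy=4))
```

```text
7.6417 [ 0.  -0.6  0.4]
False
9.1667 [-0.3  0.7 -0.4] [ 493.76903416 -313.01638348   70.7593988 ] [np.float64(493.5682434495613), np.float64(-312.86638340193406), 70.33270450834429] 0.3590236858843358 [-0.69  0.56 -0.32  0.69  0.   -2.33]
```

View pics/s1.png

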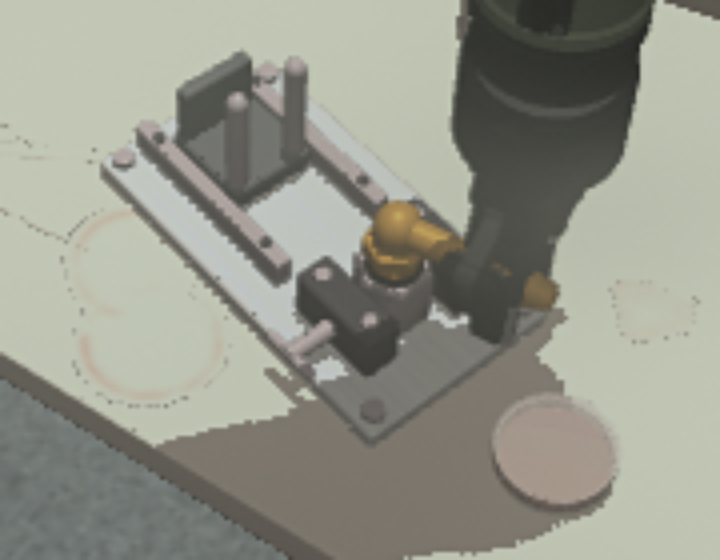

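The fingers straddle the brass arm (crop about (490,275)), clear of the dish at (555,455). Next, sweep it round.

Run:
```python
from h import *
for q in np.linspace(-3.49,-0.25,15)[1:]:
    p,o=arm_pose(q); hit=movel(p,o,max_speed=70,threshold=25)
    a=TH-q; f=read_contact_force(); t=np.array([np.sin(a),-np.cos(a)]); r=np.array([np.cos(a),np.sin(a)])
    print(round(q,2),hit,round(read_t(),1),"tan",round(float(f[:2]@t),1),"rad",round(float(f[:2]@r),1),"z",f[2].round(1))
    if hit: break
im,d=capture("scene"); cv2.imwrite("pics/s2.png",cv2.resize(im[180:320,260:440],None,fx=4,fy=4))
im,d=capture("top"); cv2.imwrite("pics/t2.png",cv2.resize(im[150:250,280:440],None,fx=5,fy=5))
```

```text
-3.26 False 9.6 tan -1.6 rad -0.7 z 0.2
-3.03 False 10.0 tan -0.6 rad -0.4 z 1.3
-2.8 False 10.4 tan -1.3 rad -0.9 z 0.6
-2.56 False 10.8 tan -1.0 rad -1.0 z 0.2
-2.33 False 11.1 tan -1.8 rad -0.3 z 0.7
-2.1 False 11.5 tan -0.6 rad -1.7 z 0.4
-1.87 False 11.9 tan -2.0 rad -1.3 z 0.9
-1.64 False 12.3 tan -1.9 rad -1.3 z 0.6
-1.41 False 12.7 tan -1.7 rad -1.2 z -0.5
-1.18 False 13.1 tan -2.1 rad -0.8 z 1.0
-0.94 False 13.4 tan -0.4 rad -0.8 z 0.9
-0.71 False 13.8 tan -0.5 rad 1.0 z 1.7
-0.48 False 14.2 tan -1.6 rad 0.4 z 2.3
-0.25 False 14.6 tan -2.9 rad 0.8 z 2.7
```

View pics/s2.png

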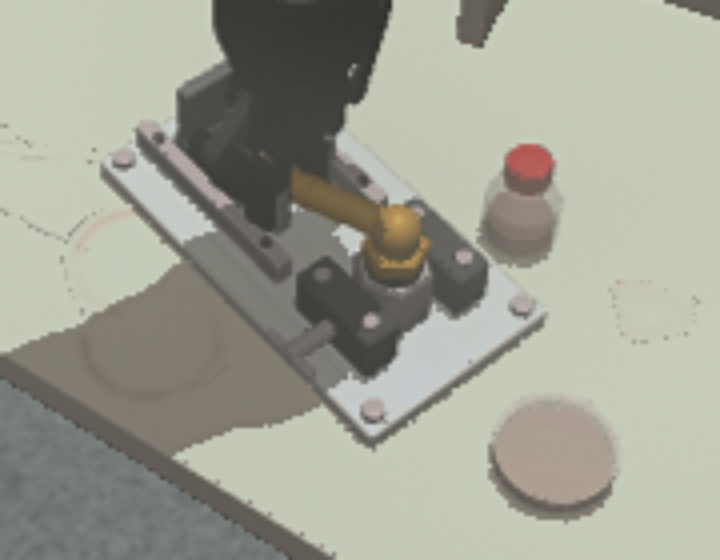

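Run:
```python
from h import *
for q in (-0.1,0.0):
    p,o=arm_pose(q); print(movel(p,o,max_speed=40,threshold=25))
grip(0.1,25); dwell(0.3)
print(read_opening(),read_gripper_force(),read_contact_force().round(1),read_tcp_pos(),p)
grip(0.45); 
p,o=arm_pose(0,dz=100); movel(p,o,max_speed=150)
move_ptp([*(p[:2]+np.array([-60,150])),230],[np.pi,0,TH])
W=[]
for i in range(4):
    im,d=capture("top"); W.append(cloud("top",d))
W=np.nanmean(W,0); cv2.imwrite("pics/t3.png",cv2.resize(im[150:250,280:440],None,fx=5,fy=5,interpolation=cv2.INTER_CUBIC))
np.save("W3.npy",W)
u=np.array([np.cos(TH),np.sin(TH)]); e=np.array([u[1],-u[0]])
S=np.stack([(W[...,:2]-AX)@e,(W[...,:2]-AX)@u,W[...,2]],-1)
A=S[(S[...,2]>66)&(abs(S[...,0])<30)&(S[...,1]>22)&(S[...,1]<80)]
print("arm fit (x vs y station)",np.polyfit(A[:,1],A[:,0],1),len(A))
for y in range(25,86,10):
    b=S[(S[...,2]>66)&(abs(S[...,0])<30)&(abs(S[...,1]-y)<5)]
    if len(b): print(y,b.mean(0).round(1),b.min(0).round(1),b.max(0).round(1))
P=S[(S[...,2]>86)&(S[...,1]>86)&(S[...,1]<120)&(abs(S[...,0])<40)]
for s in (1,-1):
    b=P[P[:,0]*s>0]; print("post",b.mean(0).round(1),len(b))
b=S[(S[...,2]>82)&(np.hypot(S[...,0],S[...,1])<20)];print("body",b.mean(0),len(b))
print(read_t(),read_tcp_pos())
```

```text
False
False
0.19263483361087236 23.873429596424103 [-3.6  4.4  2.7] [ 505.94975145 -190.18534329   66.76496246] [np.float64(506.7974485744322), np.float64(-191.46179148802952), 67.0]
arm fit (x vs y station) [-0.03646411 -1.06944346] 183
25 [-1.5 25.2 77.9] [-9.  20.1 73.3] [ 6.  29.5 80.6]
35 [-2.4 35.  77.8] [-9.9 30.  72.1] [ 6.  40.  81.3]
45 [-2.8 45.3 78.1] [-11.5  40.3  71.3] [ 5.5 49.9 82.1]
55 [-3.4 55.2 78.3] [-10.6  50.4  71.2] [ 3.9 59.9 81.8]
65 [-3.3 64.8 77.5] [-11.5  60.4  70.9] [ 5.8 69.8 81.6]
75 [-3.7 74.7 77.9] [-11.8  70.1  72.8] [ 4.9 79.7 81.3]
85 [-3.9 81.5 75.3] [-9.3 80.  67.7] [ 2.5 83.4 77.9]
post [ 18.9 100.   92.3] 23
post [-19.3  99.9  92.1] 24
body [-0.50191811  0.15037615 83.39020252] 32
18.025 [447.16281017 -42.57213301 229.18981462]
```

View pics/t3.png

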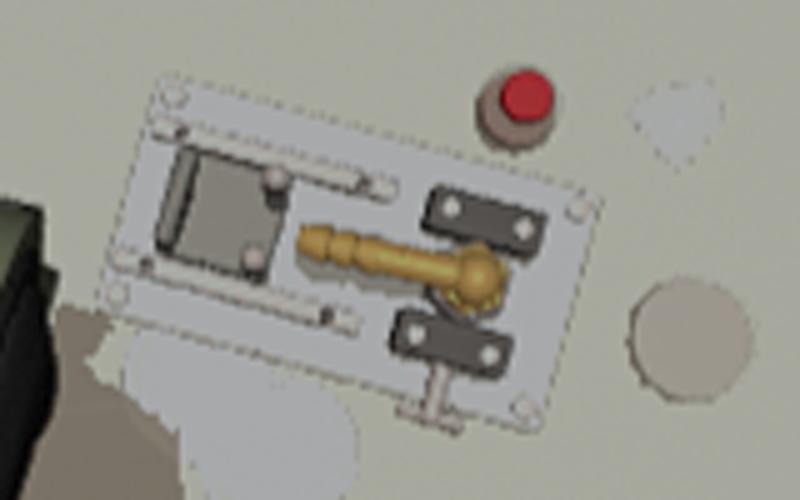

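The arm tip at (305,240) is slightly short of the line between the posts at (275,178) and (255,258), by about 0.045 rad. I'll nudge it on.

```bash
cat > look.py <<'E'
from h import *
def look(name):
    W=[]
    for i in range(4):
        im,d=capture("top"); W.append(cloud("top",d))
    W=np.nanmean(W,0); cv2.imwrite(f"pics/{name}.png",cv2.resize(im[150:250,280:440],None,fx=5,fy=5,interpolation=cv2.INTER_CUBIC))
    u=np.array([np.cos(TH),np.sin(TH)]); e=np.array([u[1],-u[0]])
    S=np.stack([(W[...,:2]-AX)@e,(W[...,:2]-AX)@u,W[...,2]],-1)
    A=S[(S[...,2]>66)&(S[...,2]<84)&(abs(S[...,0])<12)&(S[...,1]>22)&(S[...,1]<80)]
    print("arm x=f(y)",np.polyfit(A[:,1],A[:,0],1),len(A))
    P=S[(S[...,2]>86)&(S[...,1]>40)&(S[...,1]<120)&(abs(S[...,0])<40)]
    for s in (1,-1):
        b=P[P[:,0]*s>0]; print("post",b.mean(0).round(1),len(b))
    T=S[(S[...,2]>58)&(S[...,2]<68)&(S[...,1]>90)&(S[...,1]<165)&(abs(S[...,0])<30)&(S[...,1]>np.nanmean(P[:,1])+25)]
    print("tab y",T.mean(0).round(1),T.max(0).round(1))
    return S
E
python3 - <<'E'
from look import *
p,o=arm_pose(0,dz=100); move_ptp(p,o)
p,o=arm_pose(0); print(movel(p,o,max_speed=100,threshold=8))
grip(0.3)
p,o=arm_pose(0.055); print(movel(p,o,max_speed=40,threshold=25))
grip(0.1,25); dwell(0.3)
print(read_contact_force().round(1),read_tcp_pos(),p)
grip(0.45)
p,o=arm_pose(0.05,dz=100); movel(p,o,max_speed=150)
move_ptp([*(p[:2]+np.array([-60,150])),230],[np.pi,0,TH])
look("t4"); print(read_t())
E
```

```text
False
False
[-4.4  3.1  3.3] [ 509.1832099  -191.70711144   66.807452  ] [np.float64(510.04424355084006), np.float64(-192.5027004305005), 66.94747886877967]
arm x=f(y) [ 0.01613074 -0.78642119] 181
post [ 18.6 100.   92.1] 24
post [-19.3  99.9  91.5] 24
tab y [1.000e-01 1.429e+02 6.200e+01] [ 22.8 148.   64.4]
23.05
```

View pics/t4.png

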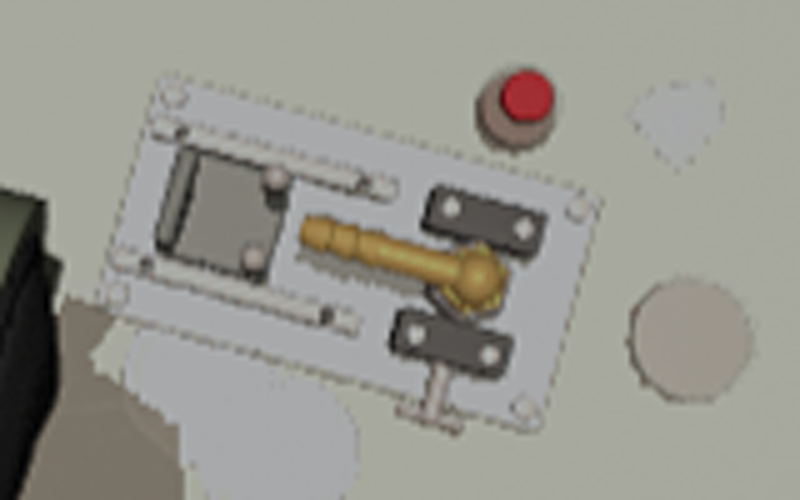

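The arm now lies midway between the posts, within about 1 mm. Next, push the slide.

Run:
```python
from look import *
u=np.array([np.cos(TH),np.sin(TH)]); o=[np.pi,0,TH]
at=lambda y,z:[*(AX+y*u),z]
grip(0.0)
move_ptp(at(182,150),o); print("down",movel(at(182,61),o,max_speed=100,threshold=8))
hit=movel(at(117,61),o,max_speed=30,threshold=18)
y=(read_tcp_pos()[:2]-AX)@u
print("push",hit,y,read_contact_force().round(1),read_t())
movel(at(y+25,61),o,max_speed=80); movel(at(y+35,160),o); move_ptp([*(AX+np.array([-60,200])),230],o)
look("t5"); im,_=capture("scene"); cv2.imwrite("pics/s5.png",cv2.resize(im[180:320,260:440],None,fx=4,fy=4)); print(read_t())
```

```text
down False
push False 120.97688830051472 [ 3.5 14.3  2.1] 27.425
arm x=f(y) [ 0.01679297 -0.82002235] 181
post [18.3 62.  92.5] 23
post [-19.2  61.5  93.1] 21
tab y [ -0.8 104.5  61.9] [ 21.5 109.5  65.2]
29.6
```

View pics/t5.png

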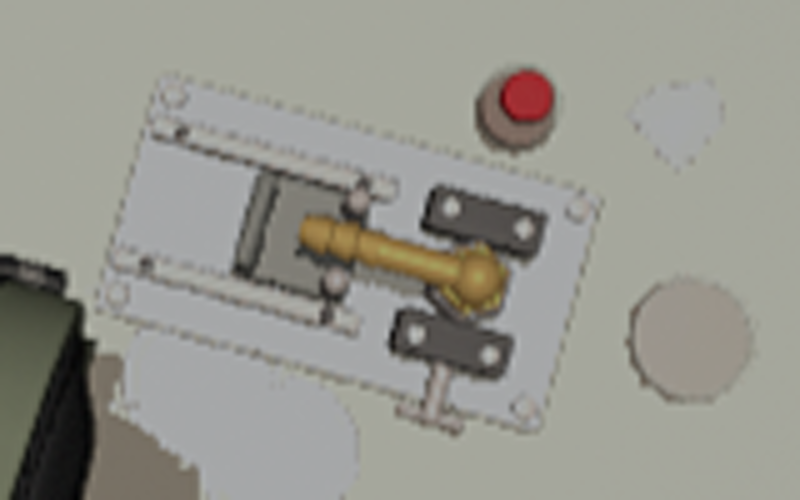

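The posts, at (360,200) and (335,280), stand either side of the arm. The slide is on its stop: 62 mm post distance, with about 15 N of push force. The bottle and dish haven't moved.

```bash
python3 -c "
from bench import *
print(sign_off(),read_t())"
```

```text
the job is handed in; nothing more can be done
the job is handed in; nothing more can be done
```

The job is handed in: the elbow is tightened with its barb within about 1 mm of midway between the posts, the lock slide is fully home with a post either side of the arm, and the bottle and dish sit where they were; I didn't re-check the timer, but no low move went near it.

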